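# Lay out a control panel before drilling

### The arm

A 6-joint arm with a two-finger parallel gripper is mounted at the origin on the work surface. World frame = base frame: x ahead of the robot, y to its left, z up, the work surface at z = 0. Lengths are in m, angles in rad, forces in N, time in s.
With the tool pointing down it reaches from about 0.35 to 0.85 m from the base axis. Payload 8.1 kg.
Tool frame: the origin (TCP) lies on the centre line of the jaws, within the pads' length; the fingertips stand 11 mm ahead of it and the grasp point (between the pads) lies 8 mm behind it; z points along the fingers, y is the line along which they close (so a half turn about z gives the same grasp; the last joint's range is limited). The gripper opens to 93 mm and grips with 3 to 60 N. Pads are 15 mm wide; open, the fingers measure 128 mm over their backs; the gripper's body (75 mm by 188 mm) begins 65 mm behind the grasp point.
Start: joints at [1.233, 0.13, 1.488, -0, 1.523, -0.085], TCP at [0.15, 0.581, 0.23] pointing down, gripper open.
Joint ranges: [-2.96, 2.96], [-0.89, 2.26], [0.02, 2.5], [-1.34, 4.48], [0, 2.73], [-2.66, 2.66]. Speed limits (rad/s): [2.39, 2.39, 2.79, 3.14, 3.14, 3.14].

### API

Orientations are given as a 3x3 rotation matrix whose columns are the frame's x, y, z axes.
In Python, from cell import sensors, grab_frame, ctrl, regions_of gives the robot as it stands.
- The arm moves only by the tool carry_out, never from a script. Its argument "deltas" is a list of rows, each an object of numbers: "x", "y", "z": the shift along the tool's x, y, z in cm; "ax", "ay", "az": the turn, a rotation vector about the tool's x, y, z in rad. In form: [{"x": .., "y": .., "z": .., "ax": .., "ay": .., "az": ..}, ...]. A call has 1 to 20 rows; each row shifts and turns the commanded pose from where the row before left it, along the tool's axes as they then stand; what a row does not reach is not made up. A row lasts 1/8 s, in which the tool goes at most 62.5 mm and 10.7 degrees, less where a joint would pass 70% of its speed; a pose out of reach is approached as far as the arm can. A call is refused whole if a number of a shift passes 6.25 or a number of a turn 0.188, either way. A call with a gripper value outside its range is refused whole. "jaw" is the opening, from 0 (shut) to 1 (fully open), set as the call begins (left out, the last holds). The fingers move at their own pace and stop on an object; the grip force is fixed at half the most. Time passes only in rows, so rows that do not move let the fingers close. It gives the time, the measured TCP pose, the force, the opening and the grip force at its end, in the units of the state.
- sensors.get_obs(): the state, without advancing time (a new reading comes with each control period).
- grab_frame(name): name is "scene" or "top" or "wrist"; returns a dict with "img" (420x560x3 uint8, red, green, blue), "intrinsics" (3x3 intrinsics, pixels), "T" (4x4, takes a point from camera to world coordinates). Camera axes: x right, y down, z forward; pixel columns grow to the right and rows downward; lengths in m; the calibration is good to about 2 mm. A picture is of the moment at which its call begins. There is no depth.
- ctrl.job_done(): hands the job in; it is judged then, once.
Trained networks look in the newest picture that a camera, given by its name, has taken for a name from the list of things; names that differ only in an ending like _2 or _b are one class to them, and where a whole thing is asked for, a point or a joint stands for the part that bears it (a point fixed in the world has none). Each returns a list of dicts, best first, with "p" (0 to 1); they miss things now and then, are a little off and sometimes report something else, mostly with a low value. They report only what shows in the picture. A call takes as long as a camera call. They do not tell look-alikes from the thing itself.
- regions_of(thing, camera): "mask" (420x560 bool, what is visible of it) and "box" ([left, top, right, bottom] in pixels, round what is visible of it).
The state is a dict: "time": time; "qpos": joint angles; "dq": joint speeds; "effort": joint torques, N m; "eef_pos": TCP position; "eef_rot": TCP orientation; "contact_force": force on the tool from outside, world axes, zero at the start; "wrist_torque": the same for the moment, N m; "finger_gap": finger opening in m; "finger_force": force on a finger pad.
Only numpy, scipy, OpenCV 4.12 (cv2) and the standard library are available. Lean on these libraries where they do the work, as an engineer would, in place of code of your own. Each camera call takes 0.05 s, during which the arm holds its last target. There are 200 camera calls.

### The job

Lay out the loose units on the white mounting panel, square to it with their long sides running front to back, in this order: the breaker midway between the green terminal strip and the rotary switch and in line with them, then the relay socket directly behind the breaker (on the side away from the robot), then the relay upright in the middle of the socket's raised platform and squared up with the socket, and last the power supply directly behind the terminal strip. Leave a cooling gap of about 20 mm in front of the socket and in front of the power supply, and leave the screw tin, the carton and the screwdriver where they are.

Things in the scene. Friction and masses are not known exactly. Their poses are not given: they have to be found in the camera images.
- panel: Fixed white perforated mounting panel lying flat on the bench, 260 (x) x 300 (y) x 3 mm thick; origin at the centre of its underside, so its top is at +3 mm. Its x axis points roughly away from the robot (behind = +x), y to the left, z up. The terminal strip and the rotary switch are fixed on its front half, one at its left, one at its right, either way round, in a line along its y.
- terminal_strip: Fixed green terminal block with a raised middle ridge and small screws, 70 (x) x 50 (y) x 43 mm high; origin at the centre of its underside, on the panel's top; axes parallel to the panel's. It is 170 to 194 mm from the rotary switch, centre to centre.
- rotary_switch: Fixed square grey base with a round black dial and a bar grip, 56 x 56 mm, 46 mm high; origin at the centre of its underside, on the panel's top; axes parallel to the panel's.
- breaker: Loose grey plastic circuit breaker with a raised middle (32 mm of its length) and a small black toggle on top: 60 (x) x 36 (y) mm, shoulders 36 mm high, raised middle 50 mm, toggle to 58 mm; 0.16 kg. Origin at the centre of its underside; grip it across its flat 36 mm sides (along its y). On the panel its 60 mm length runs along the panel's x, either way round.
- socket: Loose grey plastic relay socket, low, stepped, three dark screws at either end: 64 (x) x 38 (y) mm, ends 20 mm high, middle platform 36 x 38 mm, its flat top 34 mm above the underside; 0.09 kg. Origin at the centre of its underside; grip its middle along y (38 mm). On the panel its 64 mm length runs along the panel's x, either way round; centre to centre it is then 82 mm behind the breaker for the 20 mm gap.
- relay: Loose plug-in relay, the smallest loose unit, a pale see-through block with a coil inside and a black foot: 28 x 28 x 38 mm high; 0.06 kg. Origin at the centre of its underside. It just rests on the socket's platform (no pins); any quarter turn will do.
- power_supply: Loose bare aluminium power supply with slots on top, the largest loose unit: 80 (x) x 54 (y) x 52 mm high; 0.35 kg. Origin at the centre of its underside; grip it across its y (54 mm). On the panel its 80 mm length runs along the panel's x, either way round; centre to centre it is then 95 mm behind the terminal strip for the 20 mm gap.
- screw_tin: Bystander: closed round steel tin, 55 mm across, 30 mm high, standing on the panel behind the rotary switch; origin at the centre of its underside. Leave it.
- carton: Bystander: closed cardboard carton 60 x 50 x 45 mm high, on the bench at the far left; origin at the centre of its underside. Leave it.
- screwdriver: Bystander: screwdriver about 190 mm long and under 35 mm thick, lying on the bench at the far right; its origin is under its middle, its x axis along its length. Leave it.
Things that resemble listed ones, but are neither listed nor needed, are in the scene too. What is shaped like the breaker but blue or red is not meant. What is shaped like the relay but brown is not meant.

How it is judged:
By the outcome, as a careful person would: the job done as asked, in the order asked, and still so for the second after the job is handed in, with the robot touching nothing.
It also fails if it takes over 112 s, if anything falls off the work surface, if the arm or the gripper's body presses on something with over 40 N, if the wrist force passes 120 N, or if a joint passes its speed limit or range.

## Working session

There is one attempt and no reset: what is moved stays moved. The work goes in short steps, Python scripts to look and compute and a tool call to move; the robot and the scene stay as the last step left them, time stands still between calls to the robot, and variables do not carry over. Pictures are saved under pics/ and viewed, at most 14 in all, crops included, and the job is handed in when it is done.

Besides the shell and the picture viewer there is one more tool, called after "Request:" as name([rows], argument=value, ...), one row to a line, values as JSON. carry_out: Moves the arm, as the interface text tells. Its arguments: {"type":"object","properties":{"deltas":{"type":"array","items":{"type":"object","properties":{"x":{"type":"number"},"y":{"type":"number"},"z":{"type":"number"},"ax":{"type":"number"},"ay":{"type":"number"},"az":{"type":"number"}}}},"jaw":{"type":"number"}},"required":["deltas"]}

```bash
ls; mkdir -p pics; cat > h.py <<'E'
import numpy as np, cv2
from cell import sensors, grab_frame, ctrl, regions_of
def save(f,n,crop=None,s=1):
    im=f["img"][:,:,::-1]
    if crop: im=im[crop[1]:crop[3],crop[0]:crop[2]]
    cv2.imwrite("pics/"+n,cv2.resize(im,None,fx=s,fy=s,interpolation=cv2.INTER_CUBIC))
def ray(f,uv,z):
    K=f["intrinsics"];T=f["T"]
    uv=np.atleast_2d(uv).astype(float)
    d=(np.linalg.inv(K)@np.c_[uv,np.ones(len(uv))].T).T@T[:3,:3].T
    o=T[:3,3]; return (o+d*((z-o[2])/d[:,2])[:,None])[:,:2]
def proj(f,P):
    P=np.atleast_2d(P); c=(P-f["T"][:3,3])@f["T"][:3,:3]; q=c@f["intrinsics"].T; return q[:,:2]/q[:,2:]
E
python3 - <<'E'
from h import *
t=grab_frame("top"); s=grab_frame("scene")
print(t["T"].round(3).tolist(),t["intrinsics"].tolist())
print(s["T"].round(3).tolist())
save(t,"t0.png",s=1.4); save(s,"s0.png",s=1.4)
for n in "panel terminal_strip rotary_switch breaker socket relay power_supply screw_tin carton screwdriver".split():
    for r in regions_of(n,"top")[:5]:
        print(n,round(r["p"],2),np.array(r["box"]).round().tolist())
print(sensors.get_obs())
E
```

```text
pics
[[-0.026, -0.988, 0.155, 0.298], [-0.999, 0.022, -0.026, 0.014], [0.022, -0.156, -0.988, 1.209], [0.0, 0.0, 0.0, 1.0]] [[491.10996474898405, 0.0, 280.9000465837849], [0.0, 491.10996474898405, 215.25640282917706], [0.0, 0.0, 1.0]]
[[-0.101, 0.744, -0.661, 1.288], [0.995, 0.081, -0.061, 0.064], [0.008, -0.664, -0.748, 0.956], [0.0, 0.0, 0.0, 1.0]]
panel 0.66 [211.0, 135.0, 352.0, 259.0]
terminal_strip 0.71 [300.0, 203.0, 328.0, 238.0]
terminal_strip 0.51 [70.0, 205.0, 99.0, 238.0]
rotary_switch 0.88 [233.0, 190.0, 258.0, 216.0]
breaker 0.94 [142.0, 227.0, 167.0, 252.0]
breaker 0.92 [84.0, 277.0, 118.0, 309.0]
breaker 0.9 [144.0, 269.0, 175.0, 294.0]
socket 0.92 [139.0, 173.0, 160.0, 199.0]
relay 0.76 [390.0, 198.0, 405.0, 210.0]
relay 0.63 [395.0, 164.0, 413.0, 180.0]
power_supply 0.94 [390.0, 224.0, 428.0, 263.0]
screw_tin 0.7 [246.0, 143.0, 268.0, 168.0]
carton 0.6 [72.0, 205.0, 101.0, 238.0]
screwdriver 0.91 [456.0, 170.0, 468.0, 240.0]
{'time': 0.6, 'qpos': array([ 1.23263369e+00,  1.30357784e-01,  1.48817538e+00, -4.74313856e-06,
        1.52301223e+00, -8.53777346e-02]), 'dq': array([-0.00183281,  0.00120039,  0.00019954,  0.0007583 , -0.00055691,
        0.00137895]), 'effort': array([-2.27034652e-04, -5.59401834e+01, -4.91808307e+01,  7.67598418e-02,
        2.29099154e-02,  5.38989559e-05]), 'eef_pos': array([0.15003279, 0.58095416, 0.22967399]), 'eef_rot': array([[-9.68219726e-01,  2.50101104e-01,  2.01464157e-05],
       [ 2.50101105e-01,  9.68219725e-01,  4.30068673e-05],
       [-8.75009208e-06,  4.66787381e-05, -9.99999999e-01]]), 'contact_force': array([ 0.48610103, -0.28306528,  0.6979839 ]), 'wrist_torque': array([-0.02833736,  0.02374963,  0.03737617]), 'finger_force': 0.0, 'finger_gap': 0.09317614404797303}
```

View pics/t0.png

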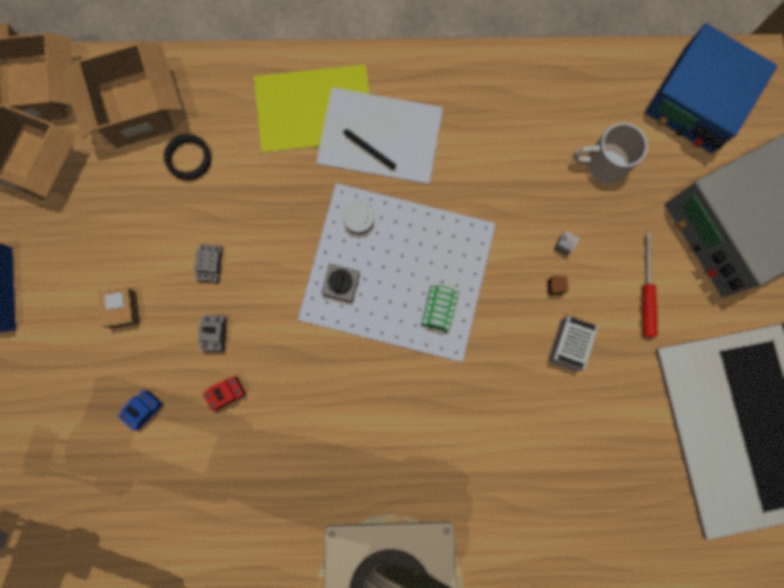

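View pics/s0.png

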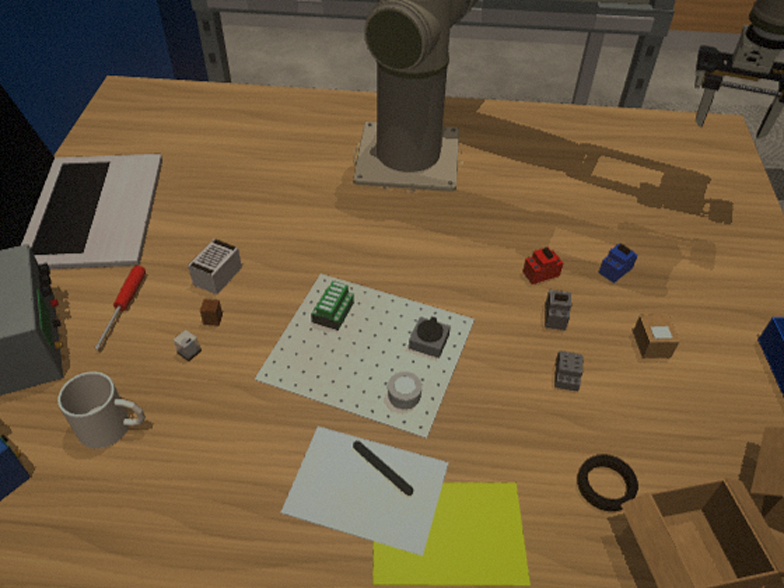

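The top picture (560-px coordinates) shows:
- **Breaker candidates:** grey (152,239), red (160,281) and blue (100,293). Grey fits the description.
- **Relay candidates:** pale (405,172) and brown (398,204). Pale fits.
- **Single items:** the socket is at (149,188) and the power supply at (410,245).
- **Panel:** it is turned about -14°. The strip is on the right at (314,220), the switch on the left at (244,202) and the tin at (256,155).

```bash
cat >> h.py <<'E'
from scipy.optimize import minimize
S=dict(breaker=[(60,36,0,36),(32,36,0,50)],socket=[(64,38,0,20),(36,38,0,34)],relay=[(28,28,0,38)],power_supply=[(80,54,0,52)],
 terminal_strip=[(70,50,0,36),(30,50,0,43)],rotary_switch=[(56,56,0,26),],screw_tin=[],panel=[(260,300,0,3)],base=[(56,56,0,20)])
def rend(f,parts,p,z0,k=4):
    m=np.zeros((420*k,560*k),np.uint8); c,s=np.cos(p[2]),np.sin(p[2])
    for a,b,l,h in parts:
        P=np.array([[x*a/2,y*b/2,z] for x in(-1,1) for y in(-1,1) for z in(l,h)])/1000.
        W=np.c_[p[0]+c*P[:,0]-s*P[:,1],p[1]+s*P[:,0]+c*P[:,1],z0+P[:,2]]
        q=proj(f,W); cv2.fillConvexPoly(m,cv2.convexHull(np.round((q+.5)*k*16).astype(np.int32)),1,shift=4)
    return m
def fit(f,mask,name,z0=0.,yaws=None):
    k=4; M=cv2.resize(mask.astype(np.float32),None,fx=k,fy=k,interpolation=cv2.INTER_LINEAR)>.5
    v,u=np.nonzero(mask); c=ray(f,[u.mean(),v.mean()],z0+.02)[0]; best=None
    def cost(p):
        R=rend(f,S[name],p,z0,k)>0; return -(R&M).sum()/max(1,(R|M).sum())
    for y in (np.arange(0,np.pi,np.pi/8) if yaws is None else yaws):
        r=minimize(cost,[c[0],c[1],y],method="Nelder-Mead",options=dict(initial_simplex=[[c[0],c[1],y],[c[0]+.008,c[1],y],[c[0],c[1]+.008,y],[c[0],c[1],y+.25]],maxiter=80,xatol=1e-4,fatol=1e-4))
        if best is None or r.fun<best.fun: best=r
    return best.x,-best.fun
E
python3 - <<'E'
from h import *
t=grab_frame("top")
im=cv2.cvtColor(t["img"],cv2.COLOR_RGB2HSV)
m=((im[...,1]<60)&(im[...,2]>110)).astype(np.uint8); m[:,:205]=0;m[:,360:]=0;m[:131]=0;m[262:]=0
m=cv2.morphologyEx(m,cv2.MORPH_CLOSE,np.ones((5,5)))
c=max(cv2.findContours(m,0,1)[0],key=cv2.contourArea); mm=np.zeros_like(m); cv2.fillConvexPoly(mm,cv2.convexHull(c),1)
print("panel",fit(t,mm>0,"panel",0,[-.25]))
for n in "terminal_strip rotary_switch breaker socket relay power_supply".split():
    for r in regions_of(n,"top")[:3]:
        if r["p"]>.55: x,i=fit(t,r["mask"],n,.003 if n in("terminal_strip","rotary_switch") else 0,[-.25] if n in("terminal_strip","rotary_switch") else None); print(n,x.round(4),round(i,2))
w=grab_frame("wrist"); T=sensors.get_obs(); 
R=T["eef_rot"]; print("cam in tool",(R.T@(w["T"][:3,3]-T["eef_pos"])).round(3),(R.T@w["T"][:3,:3]).round(3).tolist(),w["intrinsics"][0])
E
```

```text
panel (array([ 0.54356576, -0.02602569, -0.27657215]), np.float64(0.9814009734256789))
terminal_strip [ 0.4724 -0.0954 -0.3032] 0.92
rotary_switch [ 0.52    0.0762 -0.2553] 0.92
rotary_switch [0.5625 0.3068 0.2788] 0.75
breaker [0.3077 0.4177 2.3653] 0.96
breaker [ 0.4371  0.298  -0.0294] 0.92
breaker [ 0.3329  0.2767 -1.1224] 0.91
socket [ 0.5632  0.3085 -0.1276] 0.94
relay [ 0.5837 -0.3264  1.0011] 0.94
relay [ 0.5049 -0.3042  1.7155] 0.88
power_supply [ 0.4033 -0.3234 -0.3592] 0.96
cam in tool [ 0.075 -0.001 -0.157] [[-0.0, -0.961, -0.276], [1.0, -0.0, 0.001], [-0.001, -0.276, 0.961]] [322.76375013   0.         282.47753853]
```

```bash
cat >> h.py <<'E'
def goto(x,y,z,yang=None):
    o=sensors.get_obs(); R=o["eef_rot"]; a=np.arctan2(R[1,1],R[0,1])
    b=a if yang is None else a+(yang-a+np.pi/2)%np.pi-np.pi/2
    Rn=np.array([[np.sin(b)*-1,np.cos(b),0],[np.cos(b),np.sin(b),0],[0,0,-1]])
    d=Rn.T@(np.array([x,y,z])-o["eef_pos"])*100
    print("t",round(o["time"],2),"az",round(-(b-a),3),"then xyz cm",d.round(2),"tilt",R[:,2].round(3),"q6",round(o["qpos"][5],2))
E
python3 -c "
from h import *
goto(.437,.298,.2,np.pi/2-.03)"
```

```text
t 1.0 az -0.223 then xyz cm [-29.53 -27.42   2.96] tilt [-0.  0. -1.] q6 -0.09
```

Request:
carry_out([
  {"az": -0.11},
  {"az": -0.113},
  {"x": -3.3, "y": -3.05, "z": 0.33},
  {"x": -3.3, "y": -3.05, "z": 0.33},
  {"x": -3.3, "y": -3.05, "z": 0.33},
  {"x": -3.3, "y": -3.05, "z": 0.33},
  {"x": -3.3, "y": -3.05, "z": 0.33},
  {"x": -3.3, "y": -3.05, "z": 0.33},
  {"x": -3.3, "y": -3.05, "z": 0.33},
  {"x": -3.3, "y": -3.05, "z": 0.33},
  {"x": -3.1, "y": -3.02, "z": 0.32},
  {},
  {},
], jaw=1)

```text
validation failed for argument at $.de...
```

```bash
cat >> h.py <<'E'
def look(name,z0=0.,pic=None,yaws=None,minp=.5):
    f=grab_frame("wrist"); out=[]
    if pic: save(f,pic,s=1)
    for r in regions_of(name,"wrist")[:3]:
        if r["p"]<minp: continue
        x,i=fit(f,r["mask"],name,z0,yaws); print(name,round(r["p"],2),np.round(r["box"]).tolist(),"pose",x.round(4),"iou",round(i,3)); out.append((x,i))
    return f,out
E
python3 -c "
from h import *
f,o=look('breaker',0,'w1.png'); x=o[0][0]
goto(x[0],x[1],.02,x[2]+np.pi/2)"
```

```text
breaker 0.84 [129.0, 393.0, 160.0, 404.0] pose [0.434  0.2885 2.4539] iou 0.386
breaker 0.62 [166.0, 298.0, 213.0, 356.0] pose [0.3098 0.414  2.416 ] iou 0.274
t 1.1 az 0.435 then xyz cm [-40.51  -4.57  20.96] tilt [-0.  0. -1.] q6 -0.09
```

View pics/w1.png

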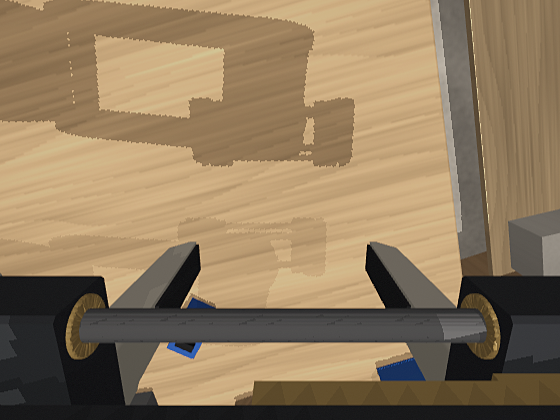

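The picture is from the start pose: blue breaker at (188,328) behind the gripper bar, and the fingers end near row 245. I'll resend the move with full rows.

Request:
carry_out([
  {"x": 0, "y": 0, "z": 0, "ax": 0, "ay": 0, "az": -0.11},
  {"x": 0, "y": 0, "z": 0, "ax": 0, "ay": 0, "az": -0.113},
  {"x": -3.3, "y": -3.05, "z": 0.33, "ax": 0, "ay": 0, "az": 0},
  {"x": -3.3, "y": -3.05, "z": 0.33, "ax": 0, "ay": 0, "az": 0},
  {"x": -3.3, "y": -3.05, "z": 0.33, "ax": 0, "ay": 0, "az": 0},
  {"x": -3.3, "y": -3.05, "z": 0.33, "ax": 0, "ay": 0, "az": 0},
  {"x": -3.3, "y": -3.05, "z": 0.33, "ax": 0, "ay": 0, "az": 0},
  {"x": -3.3, "y": -3.05, "z": 0.33, "ax": 0, "ay": 0, "az": 0},
  {"x": -3.3, "y": -3.05, "z": 0.33, "ax": 0, "ay": 0, "az": 0},
  {"x": -3.3, "y": -3.05, "z": 0.33, "ax": 0, "ay": 0, "az": 0},
  {"x": -3.1, "y": -3.02, "z": 0.32, "ax": 0, "ay": 0, "az": 0},
  {"x": 0, "y": 0, "z": 0, "ax": 0, "ay": 0, "az": 0},
  {"x": 0, "y": 0, "z": 0, "ax": 0, "ay": 0, "az": 0},
], jaw=1)

```text
time: 2.72
eef_pos: [0.4365, 0.2983, 0.2001]
eef_rot: [[-1.0, 0.03, -0.0], [0.03, 1.0, 0.0], [0.0, 0.0, -1.0]]
contact_force: [-0.6, 0.7, -0.6]
finger_gap: 0.093
finger_force: 0.0
```

```bash
python3 -c "
from h import *
f,o=look('breaker',0,'w2.png'); x=o[0][0]
goto(x[0],x[1],.02,x[2]+np.pi/2)"
```

```text
breaker 0.93 [363.0, 6.0, 446.0, 95.0] pose [0.3083 0.4157 2.3835] iou 0.977
breaker 0.73 [261.0, 157.0, 300.0, 220.0] pose [0.437  0.2949 3.0886] iou 0.95
breaker 0.61 [218.0, 51.0, 292.0, 121.0] pose [0.3328 0.2746 2.0418] iou 0.975
t 2.83 az 0.729 then xyz cm [17.31 -0.3  18.02] tilt [-0.  0. -1.] q6 -1.04
```

View pics/w2.png

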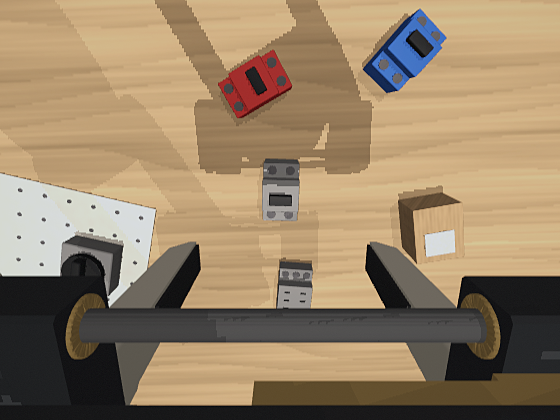

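The grey breaker is at (281,190) under the open jaws. The red (256,83) and blue (405,50) look-alikes are well clear, and the socket is at (294,285). I'll descend and grip the grey one.

Request:
carry_out([
  {"x": 0, "y": -0.2, "z": 4.5, "ax": 0, "ay": 0, "az": 0.01},
  {"x": 0, "y": 0, "z": 4.5, "ax": 0, "ay": 0, "az": 0},
  {"x": 0, "y": 0, "z": 4.5, "ax": 0, "ay": 0, "az": 0},
  {"x": 0, "y": 0, "z": 3, "ax": 0, "ay": 0, "az": 0},
  {"x": 0, "y": 0, "z": 1.5, "ax": 0, "ay": 0, "az": 0},
  {"x": 0, "y": 0, "z": 0, "ax": 0, "ay": 0, "az": 0},
  {"x": 0, "y": 0, "z": 0, "ax": 0, "ay": 0, "az": 0},
])

```text
time: 3.7
eef_pos: [0.4377, 0.297, 0.0217]
eef_rot: [[-0.999, 0.039, 0.002], [0.039, 0.999, 0.001], [-0.002, 0.001, -1.0]]
contact_force: [0.1, 0.4, -0.3]
finger_gap: 0.093
finger_force: 0.0
```

Request:
carry_out([
  {"x": 0, "y": 0, "z": 0, "ax": 0, "ay": 0, "az": 0},
  {"x": 0, "y": 0, "z": 0, "ax": 0, "ay": 0, "az": 0},
  {"x": 0, "y": 0, "z": 0, "ax": 0, "ay": 0, "az": 0},
  {"x": 0, "y": 0, "z": 0, "ax": 0, "ay": 0, "az": 0},
  {"x": 0, "y": 0, "z": 0, "ax": 0, "ay": 0, "az": 0},
  {"x": 0, "y": 0, "z": 0, "ax": 0, "ay": 0, "az": 0},
], jaw=0)

```text
time: 4.45
eef_pos: [0.4367, 0.296, 0.02]
eef_rot: [[-0.999, 0.04, -0.0], [0.04, 0.999, -0.0], [0.0, -0.0, -1.0]]
contact_force: [-0.0, -0.6, 0.1]
finger_gap: 0.0372
finger_force: 0.0
```

Request:
carry_out([
  {"x": 0, "y": 0, "z": -3, "ax": 0, "ay": 0, "az": 0},
  {"x": 0, "y": 0, "z": -5, "ax": 0, "ay": 0, "az": 0},
  {"x": 0, "y": 0, "z": -5, "ax": 0, "ay": 0, "az": 0},
  {"x": 0, "y": 0, "z": -4, "ax": 0, "ay": 0, "az": 0},
])

```text
time: 4.95
eef_pos: [0.4368, 0.2961, 0.1921]
eef_rot: [[-0.999, 0.04, 0.001], [0.04, 0.999, 0.001], [-0.001, 0.001, -1.0]]
contact_force: [0.8, 0.1, -2.0]
finger_gap: 0.0357
finger_force: 30.0
```

```bash
python3 -c "
from h import *
goto(.4962,-.0096,.19,np.pi/2-.272)
o=sensors.get_obs(); print(o['eef_pos'],o['finger_gap'])
look('breaker',o['eef_pos'][2]-.02)"
```

```text
t 4.95 az 0.232 then xyz cm [-13.93 -27.86   0.21] tilt [ 0.001  0.001 -1.   ] q6 -1.03
[0.43683976 0.29614238 0.19206705] 0.03571997632872337
breaker 0.97 [366.0, 5.0, 454.0, 92.0] pose [0.3152 0.358  2.4687] iou 0.446
breaker 0.86 [238.0, 201.0, 326.0, 307.0] pose [ 0.4382  0.295  -0.0395] iou 0.807
breaker 0.64 [216.0, 49.0, 291.0, 116.0] pose [0.369  0.2915 0.395 ] iou 0.233
```

Request:
carry_out([
  {"x": 0, "y": 0, "z": -1, "ax": 0, "ay": 0, "az": 0.116},
  {"x": 0, "y": 0, "z": -1, "ax": 0, "ay": 0, "az": 0.116},
  {"x": -2.49, "y": -3.48, "z": -0.5, "ax": 0, "ay": 0, "az": 0},
  {"x": -2.49, "y": -3.48, "z": -0.5, "ax": 0, "ay": 0, "az": 0},
  {"x": -2.49, "y": -3.48, "z": -0.5, "ax": 0, "ay": 0, "az": 0},
  {"x": -2.49, "y": -3.48, "z": -0.5, "ax": 0, "ay": 0, "az": 0},
  {"x": -2.49, "y": -3.48, "z": -0.5, "ax": 0, "ay": 0, "az": 0},
  {"x": -2.49, "y": -3.48, "z": -0.5, "ax": 0, "ay": 0, "az": 0},
  {"x": -2.49, "y": -3.48, "z": -0.5, "ax": 0, "ay": 0, "az": 0},
  {"x": -2.49, "y": -3.48, "z": -0.5, "ax": 0, "ay": 0, "az": 0},
  {"x": 0, "y": 0, "z": 0, "ax": 0, "ay": 0, "az": 0},
  {"x": 0, "y": 0, "z": 0, "ax": 0, "ay": 0, "az": 0},
])

```text
time: 6.55
eef_pos: [0.5532, -0.0252, 0.2486]
eef_rot: [[-0.963, 0.269, -0.002], [0.269, 0.963, 0.001], [0.002, 0.0, -1.0]]
contact_force: [0.5, 1.1, -2.0]
finger_gap: 0.0359
finger_force: 30.0
```

```bash
python3 -c "
from h import *
o=sensors.get_obs(); print(o['eef_pos'],o['finger_gap'])
f,_=look('terminal_strip',.003,'w3.png',[-.27]); look('rotary_switch',.003,None,[-.27]); look('breaker',o['eef_pos'][2]-.02,None,[-.27])"
```

```text
[ 0.55315484 -0.02519998  0.24855699] 0.035903506696861466
terminal_strip 0.91 [173.0, 95.0, 236.0, 164.0] pose [ 0.473  -0.0953 -0.2697] iou 0.904
rotary_switch 0.77 [327.0, 105.0, 388.0, 160.0] pose [ 0.521   0.075  -0.2783] iou 0.968
breaker 0.95 [240.0, 197.0, 328.0, 311.0] pose [ 0.5545 -0.0256 -0.2643] iou 0.81
```

View pics/w3.png

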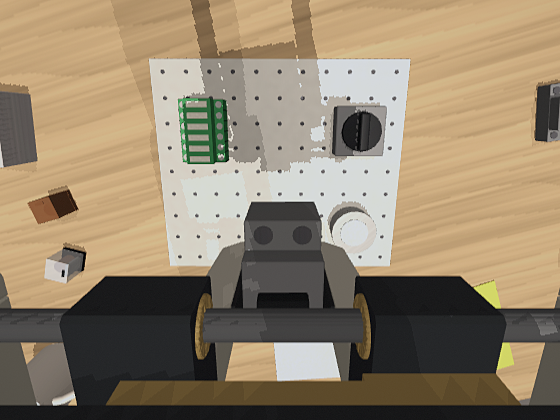

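The strip is at (207,130), the switch at (358,132) and the tin at (352,230). The held breaker is centred between the pads. One check of the strip model, then I'll place it.

```bash
python3 -c "
from h import *
M={'a':[(70,50,0,20),(70,20,0,43)],'b':[(70,50,0,28),(70,24,0,43)],'c':[(70,50,0,36),(70,20,0,43)],'d':[(70,50,0,43)],'e':[(70,50,0,14),(70,26,0,43)]}
for cam in ('wrist','top'):
    f=grab_frame(cam); m=regions_of('terminal_strip',cam)[0]['mask']
    for k in M:
        S['q']=M[k]; x,i=fit(f,m,'q',.003,[-.27]); print(cam,k,x.round(4),round(i,3))
x=np.array([.497,-.0101])-.0006*np.array([np.cos(.275),-np.sin(.275)]); goto(*x,.1,np.pi/2-.275)
"
```

```text
wrist a [ 0.4722 -0.0992 -0.272 ] 0.967
wrist b [ 0.4725 -0.098  -0.2693] 0.96
wrist c [ 0.4733 -0.0957 -0.2709] 0.915
wrist d [ 0.4737 -0.0934 -0.2784] 0.877
wrist e [ 0.4722 -0.0996 -0.2564] 0.941
top a [ 0.4814 -0.0864 -0.4082] 0.5
top b [ 0.4761 -0.0818 -0.3495] 0.49
top c [ 0.4813 -0.0843 -0.3842] 0.482
top d [ 0.4735 -0.0829 -0.4039] 0.474
top e [ 0.4827 -0.0865 -0.4167] 0.503
t 7.05 az 0.004 then xyz cm [ 5.94 -0.08 15.01] tilt [ 0. -0. -1.] q6 -1.44
```

Request:
carry_out([
  {"x": 2, "y": -0.1, "z": 3, "ax": 0, "ay": 0, "az": 0.003},
  {"x": 2, "y": -0.1, "z": 4, "ax": 0, "ay": 0, "az": 0},
  {"x": 1.9, "y": 0, "z": 4, "ax": 0, "ay": 0, "az": 0},
  {"x": 0, "y": 0, "z": 4, "ax": 0, "ay": 0, "az": 0},
  {"x": 0, "y": 0, "z": 3.5, "ax": 0, "ay": 0, "az": 0},
  {"x": 0, "y": 0, "z": 2.5, "ax": 0, "ay": 0, "az": 0},
  {"x": 0, "y": 0, "z": 0, "ax": 0, "ay": 0, "az": 0},
  {"x": 0, "y": 0, "z": 0, "ax": 0, "ay": 0, "az": 0},
  {"x": 0, "y": 0, "z": 0, "ax": 0, "ay": 0, "az": 0},
])

```text
time: 8.18
eef_pos: [0.4979, -0.0117, 0.0418]
eef_rot: [[-0.962, 0.271, 0.003], [0.271, 0.962, -0.0], [-0.003, 0.0, -1.0]]
contact_force: [0.1, 0.3, -2.1]
finger_gap: 0.0357
finger_force: 30.0
```

```bash
python3 -c "
from h import *
goto(.496,-.0113,.023,np.pi/2-.274)"
```

```text
t 8.18 az -0.001 then xyz cm [ 0.19 -0.01  1.88] tilt [ 0.003 -0.    -1.   ] q6 -1.42
```

Request:
carry_out([
  {"x": 0.18, "y": 0, "z": 0.8, "ax": 0, "ay": 0, "az": 0},
  {"x": 0, "y": 0, "z": 0.4, "ax": 0, "ay": 0, "az": 0},
  {"x": 0, "y": 0, "z": 0.4, "ax": 0, "ay": 0, "az": 0},
  {"x": 0, "y": 0, "z": 0, "ax": 0, "ay": 0, "az": 0},
  {"x": 0, "y": 0, "z": 0, "ax": 0, "ay": 0, "az": 0},
  {"x": 0, "y": 0, "z": 0, "ax": 0, "ay": 0, "az": 0},
])

```text
time: 8.93
eef_pos: [0.4947, -0.011, 0.0239]
eef_rot: [[-0.962, 0.271, -0.0], [0.271, 0.962, 0.0], [0.0, -0.0, -1.0]]
contact_force: [0.3, 0.2, -1.0]
finger_gap: 0.0359
finger_force: 30.0
```

```bash
python3 -c "
from h import *
goto(.496,-.0113,.023,np.pi/2-.274)"
```

```text
t 8.93 az -0.001 then xyz cm [-0.13  0.01  0.09] tilt [-0.  0. -1.] q6 -1.42
```

Request:
carry_out([
  {"x": -0.13, "y": 0, "z": 0, "ax": 0, "ay": 0, "az": 0},
  {"x": 0, "y": 0, "z": 0.06, "ax": 0, "ay": 0, "az": 0},
  {"x": 0, "y": 0, "z": 0.06, "ax": 0, "ay": 0, "az": 0},
  {"x": 0, "y": 0, "z": 0, "ax": 0, "ay": 0, "az": 0},
  {"x": 0, "y": 0, "z": 0, "ax": 0, "ay": 0, "az": 0},
])

```text
time: 9.55
eef_pos: [0.4964, -0.0115, 0.0238]
eef_rot: [[-0.963, 0.271, 0.0], [0.271, 0.963, -0.0], [-0.0, -0.0, -1.0]]
contact_force: [-3.7, 0.4, 7.8]
finger_gap: 0.0357
finger_force: 30.0
```

Request:
carry_out([
  {"x": 0, "y": 0, "z": 0, "ax": 0, "ay": 0, "az": 0},
  {"x": 0, "y": 0, "z": 0, "ax": 0, "ay": 0, "az": 0},
  {"x": 0, "y": 0, "z": 0, "ax": 0, "ay": 0, "az": 0},
  {"x": 0, "y": 0, "z": 0, "ax": 0, "ay": 0, "az": 0},
], jaw=0.57)

```text
time: 10.05
eef_pos: [0.496, -0.0114, 0.0227]
eef_rot: [[-0.962, 0.271, -0.0], [0.271, 0.962, 0.0], [0.0, -0.0, -1.0]]
contact_force: [-0.7, 0.3, 0.7]
finger_gap: 0.0526
finger_force: 0.0
```

Request:
carry_out([
  {"x": 0, "y": 0, "z": -2, "ax": 0, "ay": 0, "az": 0},
  {"x": 0, "y": 0, "z": -4, "ax": 0, "ay": 0, "az": 0},
  {"x": 0, "y": 0, "z": -4, "ax": 0, "ay": 0, "az": 0},
  {"x": -3, "y": 0, "z": -4, "ax": 0, "ay": 0, "az": 0},
  {"x": -3, "y": 0, "z": -4, "ax": 0, "ay": 0, "az": 0},
  {"x": -3, "y": 0, "z": 0, "ax": 0, "ay": 0, "az": 0},
  {"x": 0, "y": 0, "z": 0, "ax": 0, "ay": 0, "az": 0},
  {"x": 0, "y": 0, "z": 0, "ax": 0, "ay": 0, "az": 0},
  {"x": 0, "y": 0, "z": 0, "ax": 0, "ay": 0, "az": 0},
], jaw=1)

```text
time: 11.18
eef_pos: [0.5816, -0.0355, 0.2023]
eef_rot: [[-0.963, 0.271, -0.001], [0.271, 0.963, 0.0], [0.001, -0.0, -1.0]]
contact_force: [-0.0, -0.6, 0.1]
finger_gap: 0.0926
finger_force: 0.0
```

```bash
python3 -c "
from h import *
S['terminal_strip']=[(70,50,0,20),(70,20,0,43)]
f,_=look('terminal_strip',.003,'w4.png',[-.27]); look('rotary_switch',.003,None,[-.27]); look('breaker',.003,None,[-.27]);look('screw_tin',.003,None,[0]) if 0 else 0
goto(.5632,.3085,.2,np.pi/2-.13)"
```

```text
terminal_strip 0.83 [162.0, 56.0, 223.0, 138.0] pose [ 0.4717 -0.0994 -0.268 ] iou 0.961
rotary_switch 0.75 [342.0, 70.0, 405.0, 131.0] pose [ 0.5211  0.0749 -0.2754] iou 0.972
rotary_switch 0.66 [261.0, 68.0, 304.0, 133.0] pose [ 0.4968 -0.0127  0.1424] iou 0.658
breaker 0.65 [263.0, 66.0, 303.0, 134.0] pose [ 0.4969 -0.0123 -0.2651] iou 0.987
t 11.47 az -0.145 then xyz cm [ 6.37 33.88  0.3 ] tilt [ 0. -0. -1.] q6 -1.45
```

View pics/w4.png

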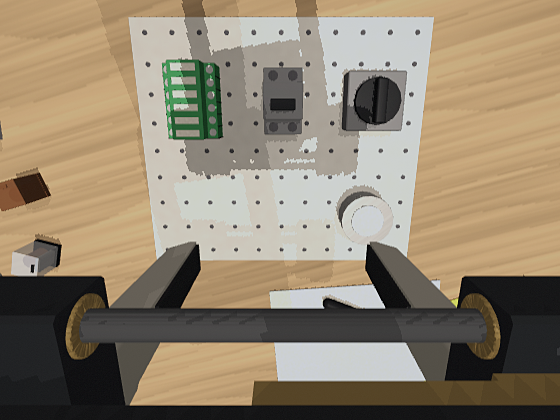

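The breaker sits at (283,101), within 1 mm of the midpoint between the strip (192,98) and the switch (374,100). Next is the socket.

Request:
carry_out([
  {"x": 0, "y": 0, "z": 0, "ax": 0, "ay": 0, "az": -0.145},
  {"x": 0.8, "y": 4.2, "z": 0, "ax": 0, "ay": 0, "az": 0},
  {"x": 0.8, "y": 4.2, "z": 0, "ax": 0, "ay": 0, "az": 0},
  {"x": 0.8, "y": 4.2, "z": 0, "ax": 0, "ay": 0, "az": 0},
  {"x": 0.8, "y": 4.2, "z": 0, "ax": 0, "ay": 0, "az": 0},
  {"x": 0.8, "y": 4.2, "z": 0, "ax": 0, "ay": 0, "az": 0},
  {"x": 0.8, "y": 4.2, "z": 0, "ax": 0, "ay": 0, "az": 0},
  {"x": 0.8, "y": 4.2, "z": 0, "ax": 0, "ay": 0, "az": 0},
  {"x": 0.8, "y": 4.2, "z": 0, "ax": 0, "ay": 0, "az": 0},
  {"x": 0, "y": 0.2, "z": 0, "ax": 0, "ay": 0, "az": 0},
  {"x": 0, "y": 0, "z": 0, "ax": 0, "ay": 0, "az": 0},
  {"x": 0, "y": 0, "z": 0, "ax": 0, "ay": 0, "az": 0},
])

```text
time: 12.98
eef_pos: [0.5632, 0.3064, 0.2029]
eef_rot: [[-0.991, 0.131, 0.0], [0.131, 0.991, -0.0], [-0.0, -0.0, -1.0]]
contact_force: [0.4, -0.1, -0.0]
finger_gap: 0.0928
finger_force: 0.0
```

```bash
python3 -c "
from h import *
f,o=look('socket',0,None,[-.4,-.1,.2]);x=o[0][0]
goto(x[0],x[1],.015,x[2]+np.pi/2)"
```

```text
socket 0.98 [266.0, 156.0, 304.0, 216.0] pose [ 0.5629  0.3065 -0.1115] iou 0.974
t 13.07 az -0.02 then xyz cm [ 0.03 -0.   18.8 ] tilt [ 0. -0. -1.] q6 -1.02
```

Request:
carry_out([
  {"x": 0.05, "y": 0, "z": 4.5, "ax": 0, "ay": 0, "az": -0.02},
  {"x": 0, "y": 0, "z": 4.5, "ax": 0, "ay": 0, "az": 0},
  {"x": 0, "y": 0, "z": 4.5, "ax": 0, "ay": 0, "az": 0},
  {"x": 0, "y": 0, "z": 3.5, "ax": 0, "ay": 0, "az": 0},
  {"x": 0, "y": 0, "z": 1.6, "ax": 0, "ay": 0, "az": 0},
  {"x": 0, "y": 0, "z": 0, "ax": 0, "ay": 0, "az": 0},
  {"x": 0, "y": 0, "z": 0, "ax": 0, "ay": 0, "az": 0},
  {"x": 0, "y": 0, "z": 0, "ax": 0, "ay": 0, "az": 0},
])

```text
time: 14.08
eef_pos: [0.5639, 0.3083, 0.019]
eef_rot: [[-0.994, 0.11, 0.003], [0.11, 0.994, 0.001], [-0.003, 0.002, -1.0]]
contact_force: [0.6, 0.8, 0.5]
finger_gap: 0.0934
finger_force: 0.0
```

Request:
carry_out([
  {"x": 0, "y": 0, "z": 0, "ax": 0, "ay": 0, "az": 0},
  {"x": 0, "y": 0, "z": 0, "ax": 0, "ay": 0, "az": 0},
  {"x": 0, "y": 0, "z": 0, "ax": 0, "ay": 0, "az": 0},
  {"x": 0, "y": 0, "z": 0, "ax": 0, "ay": 0, "az": 0},
  {"x": 0, "y": 0, "z": 0, "ax": 0, "ay": 0, "az": 0},
  {"x": 0, "y": 0, "z": 0, "ax": 0, "ay": 0, "az": 0},
  {"x": 0, "y": 0, "z": 0, "ax": 0, "ay": 0, "az": 0},
], jaw=0)

```text
time: 14.95
eef_pos: [0.5624, 0.3076, 0.0168]
eef_rot: [[-0.994, 0.11, -0.0], [0.11, 0.994, -0.0], [0.0, -0.0, -1.0]]
contact_force: [0.7, 0.3, -0.7]
finger_gap: 0.0377
finger_force: 30.0
```

Request:
carry_out([
  {"x": 0, "y": 0, "z": -3, "ax": 0, "ay": 0, "az": 0},
  {"x": 0, "y": 0, "z": -5, "ax": 0, "ay": 0, "az": 0},
  {"x": 0, "y": 0, "z": -5, "ax": 0, "ay": 0, "az": 0},
  {"x": 0, "y": 0, "z": -5, "ax": 0, "ay": 0, "az": 0},
])

```text
time: 15.45
eef_pos: [0.5621, 0.3075, 0.1982]
eef_rot: [[-0.994, 0.11, -0.0], [0.11, 0.994, -0.0], [0.0, -0.0, -1.0]]
contact_force: [0.7, -0.6, -0.1]
finger_gap: 0.0379
finger_force: 30.0
```

```bash
python3 -c "
from h import *
goto(.575,-.0334,.1,np.pi/2-.272)"
```

```text
t 15.45 az 0.162 then xyz cm [-10.4  -32.49   9.82] tilt [-0. -0. -1.] q6 -1.04
```

Request:
carry_out([
  {"x": 0, "y": 0, "z": 0, "ax": 0, "ay": 0, "az": 0.162},
  {"x": -1.3, "y": -4.06, "z": 0, "ax": 0, "ay": 0, "az": 0},
  {"x": -1.3, "y": -4.06, "z": 0, "ax": 0, "ay": 0, "az": 0},
  {"x": -1.3, "y": -4.06, "z": 0, "ax": 0, "ay": 0, "az": 0},
  {"x": -1.3, "y": -4.06, "z": 0, "ax": 0, "ay": 0, "az": 0},
  {"x": -1.3, "y": -4.06, "z": 0, "ax": 0, "ay": 0, "az": 0},
  {"x": -1.3, "y": -4.06, "z": 0, "ax": 0, "ay": 0, "az": 0},
  {"x": -1.3, "y": -4.06, "z": 0, "ax": 0, "ay": 0, "az": 0},
  {"x": -1.3, "y": -4.06, "z": 2, "ax": 0, "ay": 0, "az": 0},
  {"x": 0, "y": 0, "z": 4, "ax": 0, "ay": 0, "az": 0},
  {"x": 0, "y": 0, "z": 4, "ax": 0, "ay": 0, "az": 0},
  {"x": 0, "y": 0, "z": 4, "ax": 0, "ay": 0, "az": 0},
  {"x": 0, "y": 0, "z": 2, "ax": 0, "ay": 0, "az": 0},
  {"x": 0, "y": 0, "z": 0, "ax": 0, "ay": 0, "az": 0},
  {"x": 0, "y": 0, "z": 0, "ax": 0, "ay": 0, "az": 0},
  {"x": 0, "y": 0, "z": 0, "ax": 0, "ay": 0, "az": 0},
  {"x": 0, "y": 0, "z": 0, "ax": 0, "ay": 0, "az": 0},
])

```text
time: 17.58
eef_pos: [0.5764, -0.0332, 0.0382]
eef_rot: [[-0.963, 0.268, 0.002], [0.268, 0.963, -0.0], [-0.002, 0.0, -1.0]]
contact_force: [0.5, -0.6, -1.1]
finger_gap: 0.0379
finger_force: 30.0
```

```bash
python3 -c "
from h import *
goto(.5754,-.0334,.0198,np.pi/2-.272)"
```

```text
t 17.57 az 0.0 then xyz cm [ 0.09 -0.04  1.84] tilt [ 0.002 -0.    -1.   ] q6 -1.45
```

Request:
carry_out([
  {"x": 0, "y": -0.02, "z": 0.8, "ax": 0, "ay": 0, "az": 0},
  {"x": 0, "y": 0, "z": 0.5, "ax": 0, "ay": 0, "az": 0},
  {"x": 0, "y": 0, "z": 0.3, "ax": 0, "ay": 0, "az": 0},
  {"x": 0, "y": 0, "z": 0, "ax": 0, "ay": 0, "az": 0},
  {"x": 0, "y": 0, "z": 0, "ax": 0, "ay": 0, "az": 0},
  {"x": 0, "y": 0, "z": 0, "ax": 0, "ay": 0, "az": 0},
  {"x": 0, "y": 0, "z": 0, "ax": 0, "ay": 0, "az": 0},
])

```text
time: 18.45
eef_pos: [0.5755, -0.0334, 0.021]
eef_rot: [[-0.963, 0.268, 0.0], [0.268, 0.963, -0.0], [-0.0, 0.0, -1.0]]
contact_force: [0.0, 0.3, -1.4]
finger_gap: 0.0379
finger_force: 30.0
```

```bash
python3 -c "
from h import *
goto(.5754,-.0334,.0198,np.pi/2-.272)"
```

```text
t 18.45 az 0.0 then xyz cm [ 0.   -0.01  0.12] tilt [ 0. -0. -1.] q6 -1.45
```

Request:
carry_out([
  {"x": 0, "y": 0, "z": 0.08, "ax": 0, "ay": 0, "az": 0},
  {"x": 0, "y": 0, "z": 0.06, "ax": 0, "ay": 0, "az": 0},
  {"x": 0, "y": 0, "z": 0, "ax": 0, "ay": 0, "az": 0},
  {"x": 0, "y": 0, "z": 0, "ax": 0, "ay": 0, "az": 0},
])

```text
time: 18.95
eef_pos: [0.5755, -0.0333, 0.0198]
eef_rot: [[-0.963, 0.268, 0.0], [0.268, 0.963, -0.0], [-0.0, -0.0, -1.0]]
contact_force: [-3.1, 0.2, 4.6]
finger_gap: 0.0379
finger_force: 30.0
```

Request:
carry_out([
  {"x": 0, "y": 0, "z": 0, "ax": 0, "ay": 0, "az": 0},
  {"x": 0, "y": 0, "z": 0, "ax": 0, "ay": 0, "az": 0},
  {"x": 0, "y": 0, "z": 0, "ax": 0, "ay": 0, "az": 0},
  {"x": 0, "y": 0, "z": 0, "ax": 0, "ay": 0, "az": 0},
], jaw=0.57)

```text
time: 19.45
eef_pos: [0.5753, -0.0333, 0.0193]
eef_rot: [[-0.963, 0.268, -0.0], [0.268, 0.963, 0.0], [0.0, -0.0, -1.0]]
contact_force: [0.1, -0.1, 0.5]
finger_gap: 0.0528
finger_force: 0.0
```

Request:
carry_out([
  {"x": 0, "y": 0, "z": -2, "ax": 0, "ay": 0, "az": 0},
  {"x": 0, "y": 0, "z": -4, "ax": 0, "ay": 0, "az": 0},
  {"x": 0, "y": 0, "z": -4, "ax": 0, "ay": 0, "az": 0},
  {"x": -2, "y": 0, "z": -4, "ax": 0, "ay": 0, "az": 0},
  {"x": -2, "y": 0, "z": -4, "ax": 0, "ay": 0, "az": 0},
  {"x": -2, "y": 0, "z": 0, "ax": 0, "ay": 0, "az": 0},
  {"x": 0, "y": 0, "z": 0, "ax": 0, "ay": 0, "az": 0},
  {"x": 0, "y": 0, "z": 0, "ax": 0, "ay": 0, "az": 0},
  {"x": 0, "y": 0, "z": 0, "ax": 0, "ay": 0, "az": 0},
], jaw=1)

```text
time: 20.58
eef_pos: [0.6322, -0.0492, 0.199]
eef_rot: [[-0.963, 0.268, -0.001], [0.268, 0.963, 0.0], [0.001, -0.0, -1.0]]
contact_force: [0.2, 0.2, -0.3]
finger_gap: 0.0931
finger_force: 0.0
```

```bash
python3 -c "
from h import *
f,o=look('socket',.003,'w5.png',[-.27]); a=o[0][0]
_,o=look('breaker',.003,None,[-.27]); look('terminal_strip',.003,None,[-.27]); look('rotary_switch',.003,None,[-.27])
goto(.5837,-.3264,.2,1.0)"
```

```text
socket 0.72 [263.0, 102.0, 305.0, 165.0] pose [ 0.576  -0.0343 -0.2818] iou 0.98
breaker 0.66 [263.0, 0.0, 307.0, 80.0] pose [ 0.4965 -0.0121 -0.2648] iou 0.975
terminal_strip 0.7 [152.0, 0.0, 224.0, 85.0] pose [ 0.4733 -0.0961 -0.2444] iou 0.917
rotary_switch 0.73 [344.0, 7.0, 413.0, 77.0] pose [ 0.5207  0.0751 -0.2725] iou 0.968
t 20.98 az 0.299 then xyz cm [-10.81 -25.98  -0.06] tilt [-0.  0. -1.] q6 -1.46
```

View pics/w5.png

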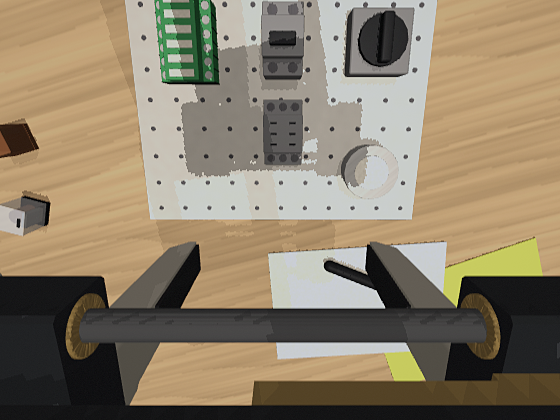

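The socket is at (284,133), square behind the breaker at (284,40) with the right spacing. The tin at (370,170) hasn't moved. Next is the relay; the pale block is at (25,215) and the brown one at (15,140).

Request:
carry_out([
  {"x": 0, "y": 0, "z": 0, "ax": 0, "ay": 0, "az": 0.15},
  {"x": 0, "y": 0, "z": 0, "ax": 0, "ay": 0, "az": 0.149},
  {"x": -1.8, "y": -4.33, "z": 0, "ax": 0, "ay": 0, "az": 0},
  {"x": -1.8, "y": -4.33, "z": 0, "ax": 0, "ay": 0, "az": 0},
  {"x": -1.8, "y": -4.33, "z": 0, "ax": 0, "ay": 0, "az": 0},
  {"x": -1.8, "y": -4.33, "z": 0, "ax": 0, "ay": 0, "az": 0},
  {"x": -1.8, "y": -4.33, "z": 0, "ax": 0, "ay": 0, "az": 0},
  {"x": -1.8, "y": -4.33, "z": 0, "ax": 0, "ay": 0, "az": 0},
  {"x": 0, "y": 0, "z": 0, "ax": 0, "ay": 0, "az": 0},
  {"x": 0, "y": 0, "z": 0, "ax": 0, "ay": 0, "az": 0},
  {"x": 0, "y": 0, "z": 0, "ax": 0, "ay": 0, "az": 0},
])

```text
time: 22.35
eef_pos: [0.5841, -0.3251, 0.1994]
eef_rot: [[-0.842, 0.539, 0.0], [0.539, 0.842, 0.0], [0.0, 0.0, -1.0]]
contact_force: [-0.1, -1.3, 1.2]
finger_gap: 0.0933
finger_force: 0.0
```

```bash
python3 -c "
from h import *
f,o=look('relay',0,'w6.png',[-.9,-.57,-.2])
for x,i in o: goto(x[0],x[1],.014,x[2]+np.pi/2)"
```

```text
relay 0.97 [265.0, 175.0, 296.0, 209.0] pose [ 0.5848 -0.3283 -0.5688] iou 0.969
relay 0.71 [402.0, 0.0, 424.0, 7.0] pose [ 0.4885 -0.1128 -0.1529] iou 0.839
relay 0.62 [236.0, 94.0, 277.0, 137.0] pose [ 0.508  -0.3075  0.0159] iou 0.962
t 22.45 az -0.0 then xyz cm [-0.22 -0.23 18.55] tilt [ 0.  0. -1.] q6 -1.59
t 22.45 az -0.416 then xyz cm [12.69 19.54 18.55] tilt [ 0.  0. -1.] q6 -1.59
t 22.45 az -0.585 then xyz cm [ 7.58  1.88 18.55] tilt [ 0.  0. -1.] q6 -1.59
```

View pics/w6.png

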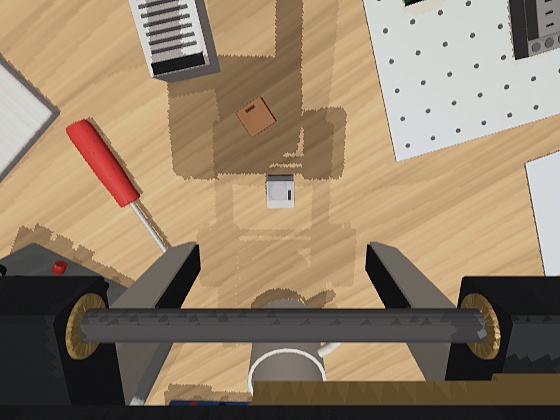

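The pale relay is at (281,191), upright and centred between the jaws. The brown one is at (256,116). I'll grasp the pale one.

Request:
carry_out([
  {"x": -0.2, "y": -0.17, "z": 4.5, "ax": 0, "ay": 0, "az": 0},
  {"x": 0, "y": 0, "z": 4.5, "ax": 0, "ay": 0, "az": 0},
  {"x": 0, "y": 0, "z": 4.5, "ax": 0, "ay": 0, "az": 0},
  {"x": 0, "y": 0, "z": 3.2, "ax": 0, "ay": 0, "az": 0},
  {"x": 0, "y": 0, "z": 1.4, "ax": 0, "ay": 0, "az": 0},
  {"x": 0, "y": 0, "z": 0, "ax": 0, "ay": 0, "az": 0},
  {"x": 0, "y": 0, "z": 0, "ax": 0, "ay": 0, "az": 0},
  {"x": 0, "y": 0, "z": 0, "ax": 0, "ay": 0, "az": 0},
])

```text
time: 23.45
eef_pos: [0.5857, -0.3297, 0.0206]
eef_rot: [[-0.842, 0.54, 0.003], [0.54, 0.842, -0.002], [-0.003, -0.0, -1.0]]
contact_force: [0.4, -0.3, 0.1]
finger_gap: 0.0931
finger_force: 0.0
```

Request:
carry_out([
  {"x": 0, "y": 0, "z": 0, "ax": 0, "ay": 0, "az": 0},
  {"x": 0, "y": 0, "z": 0, "ax": 0, "ay": 0, "az": 0},
  {"x": 0, "y": 0, "z": 0, "ax": 0, "ay": 0, "az": 0},
  {"x": 0, "y": 0, "z": 0, "ax": 0, "ay": 0, "az": 0},
  {"x": 0, "y": 0, "z": 0, "ax": 0, "ay": 0, "az": 0},
  {"x": 0, "y": 0, "z": 0, "ax": 0, "ay": 0, "az": 0},
  {"x": 0, "y": 0, "z": 0, "ax": 0, "ay": 0, "az": 0},
  {"x": 0, "y": 0, "z": 0, "ax": 0, "ay": 0, "az": 0},
], jaw=0)

```text
time: 24.45
eef_pos: [0.5844, -0.3289, 0.0184]
eef_rot: [[-0.841, 0.54, 0.0], [0.54, 0.841, 0.0], [-0.0, 0.0, -1.0]]
contact_force: [0.1, 0.2, -0.2]
finger_gap: 0.0276
finger_force: 30.0
```

Request:
carry_out([
  {"x": 0, "y": 0, "z": -3, "ax": 0, "ay": 0, "az": 0},
  {"x": 0, "y": 0, "z": -5, "ax": 0, "ay": 0, "az": 0},
  {"x": 0, "y": 0, "z": -5, "ax": 0, "ay": 0, "az": 0},
  {"x": 0, "y": 0, "z": -5, "ax": 0, "ay": 0, "az": 0},
])

```text
time: 24.95
eef_pos: [0.5842, -0.3288, 0.1999]
eef_rot: [[-0.841, 0.54, -0.0], [0.54, 0.841, 0.0], [0.0, -0.0, -1.0]]
contact_force: [0.3, -0.5, -0.6]
finger_gap: 0.0278
finger_force: 30.0
```

```bash
python3 -c "
from h import *
goto(.5752,-.0334,.2,np.pi/2-.274)"
```

```text
t 24.95 az -0.297 then xyz cm [ 8.860e+00  2.819e+01 -1.000e-02] tilt [-0.  0. -1.] q6 -1.59
```

Request:
carry_out([
  {"x": 0, "y": 0, "z": 0, "ax": 0, "ay": 0, "az": -0.15},
  {"x": 0, "y": 0, "z": 0, "ax": 0, "ay": 0, "az": -0.147},
  {"x": 1.25, "y": 4.03, "z": 0, "ax": 0, "ay": 0, "az": 0},
  {"x": 1.25, "y": 4.03, "z": 0, "ax": 0, "ay": 0, "az": 0},
  {"x": 1.25, "y": 4.03, "z": 0, "ax": 0, "ay": 0, "az": 0},
  {"x": 1.25, "y": 4.03, "z": 0, "ax": 0, "ay": 0, "az": 0},
  {"x": 1.25, "y": 4.03, "z": 0, "ax": 0, "ay": 0, "az": 0},
  {"x": 1.25, "y": 4.03, "z": 0, "ax": 0, "ay": 0, "az": 0},
  {"x": 1.27, "y": 4.02, "z": 0, "ax": 0, "ay": 0, "az": 0},
  {"x": 0, "y": 0, "z": 4, "ax": 0, "ay": 0, "az": 0},
  {"x": 0, "y": 0, "z": 4, "ax": 0, "ay": 0, "az": 0},
  {"x": 0, "y": 0, "z": 3, "ax": 0, "ay": 0, "az": 0},
  {"x": 0, "y": 0, "z": 1.5, "ax": 0, "ay": 0, "az": 0},
  {"x": 0, "y": 0, "z": 0, "ax": 0, "ay": 0, "az": 0},
  {"x": 0, "y": 0, "z": 0, "ax": 0, "ay": 0, "az": 0},
  {"x": 0, "y": 0, "z": 0, "ax": 0, "ay": 0, "az": 0},
  {"x": 0, "y": 0, "z": 0, "ax": 0, "ay": 0, "az": 0},
])

```text
time: 27.08
eef_pos: [0.5769, -0.0338, 0.0745]
eef_rot: [[-0.963, 0.27, 0.002], [0.27, 0.963, -0.0], [-0.002, 0.0, -1.0]]
contact_force: [-0.1, 0.0, -1.1]
finger_gap: 0.0276
finger_force: 30.0
```

```bash
python3 -c "
from h import *
goto(.5761,-.0335,.0554,np.pi/2-.274)"
```

```text
t 27.07 az 0.0 then xyz cm [0.09 0.01 1.91] tilt [ 0.002 -0.    -1.   ] q6 -1.44
```

Request:
carry_out([
  {"x": 0, "y": 0, "z": 0.8, "ax": 0, "ay": 0, "az": 0},
  {"x": 0, "y": 0, "z": 0.5, "ax": 0, "ay": 0, "az": 0},
  {"x": 0, "y": 0, "z": 0.3, "ax": 0, "ay": 0, "az": 0},
  {"x": 0, "y": 0, "z": 0, "ax": 0, "ay": 0, "az": 0},
  {"x": 0, "y": 0, "z": 0, "ax": 0, "ay": 0, "az": 0},
  {"x": 0, "y": 0, "z": 0, "ax": 0, "ay": 0, "az": 0},
  {"x": 0, "y": 0, "z": 0, "ax": 0, "ay": 0, "az": 0},
])

```text
time: 27.95
eef_pos: [0.5764, -0.0337, 0.0576]
eef_rot: [[-0.963, 0.27, 0.0], [0.27, 0.963, -0.0], [-0.0, 0.0, -1.0]]
contact_force: [0.2, -0.0, -0.9]
finger_gap: 0.0276
finger_force: 30.0
```

```bash
python3 -c "
from h import *
goto(.5761,-.0335,.0554,np.pi/2-.274)"
```

```text
t 27.95 az 0.0 then xyz cm [0.03 0.01 0.22] tilt [ 0. -0. -1.] q6 -1.44
```

Request:
carry_out([
  {"x": 0.02, "y": 0.01, "z": 0.12, "ax": 0, "ay": 0, "az": 0},
  {"x": 0, "y": 0, "z": 0.07, "ax": 0, "ay": 0, "az": 0},
  {"x": 0, "y": 0, "z": 0.04, "ax": 0, "ay": 0, "az": 0},
  {"x": 0, "y": 0, "z": 0, "ax": 0, "ay": 0, "az": 0},
  {"x": 0, "y": 0, "z": 0, "ax": 0, "ay": 0, "az": 0},
])

```text
time: 28.58
eef_pos: [0.5761, -0.0336, 0.0553]
eef_rot: [[-0.963, 0.27, -0.0], [0.27, 0.963, -0.0], [0.0, -0.0, -1.0]]
contact_force: [-2.2, -0.4, 3.6]
finger_gap: 0.0277
finger_force: 30.0
```

Request:
carry_out([
  {"x": 0, "y": 0, "z": 0, "ax": 0, "ay": 0, "az": 0},
  {"x": 0, "y": 0, "z": 0, "ax": 0, "ay": 0, "az": 0},
  {"x": 0, "y": 0, "z": 0, "ax": 0, "ay": 0, "az": 0},
  {"x": 0, "y": 0, "z": 0, "ax": 0, "ay": 0, "az": 0},
], jaw=0.5)

```text
time: 29.08
eef_pos: [0.576, -0.0336, 0.055]
eef_rot: [[-0.963, 0.27, -0.0], [0.27, 0.963, 0.0], [0.0, -0.0, -1.0]]
contact_force: [0.0, 0.0, 1.0]
finger_gap: 0.0466
finger_force: 0.0
```

Request:
carry_out([
  {"x": 0, "y": 0, "z": -2, "ax": 0, "ay": 0, "az": 0},
  {"x": 0, "y": 0, "z": -4, "ax": 0, "ay": 0, "az": 0},
  {"x": 0, "y": 0, "z": -4, "ax": 0, "ay": 0, "az": 0},
  {"x": -2, "y": 0, "z": -4, "ax": 0, "ay": 0, "az": 0},
  {"x": -2, "y": 0, "z": -1, "ax": 0, "ay": 0, "az": 0},
  {"x": -2, "y": 0, "z": 0, "ax": 0, "ay": 0, "az": 0},
  {"x": 0, "y": 0, "z": 0, "ax": 0, "ay": 0, "az": 0},
  {"x": 0, "y": 0, "z": 0, "ax": 0, "ay": 0, "az": 0},
  {"x": 0, "y": 0, "z": 0, "ax": 0, "ay": 0, "az": 0},
], jaw=1)

```text
time: 30.2
eef_pos: [0.6332, -0.0495, 0.2053]
eef_rot: [[-0.963, 0.27, -0.0], [0.27, 0.963, 0.0], [0.0, -0.0, -1.0]]
contact_force: [0.3, 0.4, -0.6]
finger_gap: 0.0932
finger_force: 0.0
```

```bash
python3 -c "
from h import *
f,o=look('relay',.037,None,[-.27]); save(f,'w7.png',(120,0,460,260),2)
S['socket']+=[(28,28,34,72)]
m=regions_of('socket','wrist')[0]['mask']|regions_of('relay','wrist')[0]['mask']; print(fit(f,m,'socket',.003,[-.27]))
goto(.4033,-.3234,.2,np.pi/2-.359)"
```

```text
relay 0.84 [0.0, 120.0, 45.0, 157.0] pose [ 0.513  -0.2817 -0.1322] iou 0.943
relay 0.74 [267.0, 119.0, 297.0, 150.0] pose [ 0.5756 -0.0339 -0.2592] iou 0.93
(array([ 0.54386222, -0.1511586 , -0.27      ]), np.float64(-0.0))
t 30.4 az 0.085 then xyz cm [ 11.94 -33.72   0.52] tilt [-0. -0. -1.] q6 -1.46
```

View pics/w7.png

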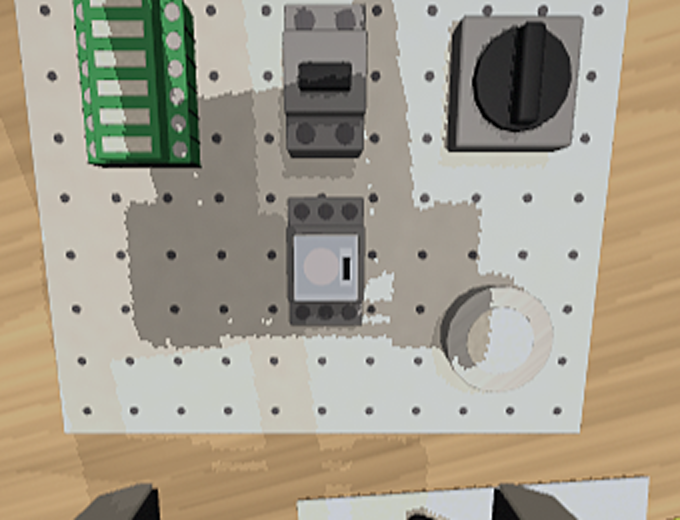

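The relay stands in the middle of the socket platform at (326,267) in the crop, square to it. Next is the power supply.

Request:
carry_out([
  {"x": 0, "y": 0, "z": 0, "ax": 0, "ay": 0, "az": 0.085},
  {"x": 1.49, "y": -4.21, "z": 0, "ax": 0, "ay": 0, "az": 0},
  {"x": 1.49, "y": -4.21, "z": 0, "ax": 0, "ay": 0, "az": 0},
  {"x": 1.49, "y": -4.21, "z": 0, "ax": 0, "ay": 0, "az": 0},
  {"x": 1.49, "y": -4.21, "z": 0, "ax": 0, "ay": 0, "az": 0},
  {"x": 1.49, "y": -4.21, "z": 0, "ax": 0, "ay": 0, "az": 0},
  {"x": 1.49, "y": -4.21, "z": 0, "ax": 0, "ay": 0, "az": 0},
  {"x": 1.49, "y": -4.21, "z": 0, "ax": 0, "ay": 0, "az": 0},
  {"x": 1.49, "y": -4.21, "z": 0, "ax": 0, "ay": 0, "az": 0},
  {"x": 0, "y": 0, "z": 0, "ax": 0, "ay": 0, "az": 0},
  {"x": 0, "y": 0, "z": 0, "ax": 0, "ay": 0, "az": 0},
  {"x": 0, "y": 0, "z": 0, "ax": 0, "ay": 0, "az": 0},
])

```text
time: 31.9
eef_pos: [0.4047, -0.3224, 0.2051]
eef_rot: [[-0.937, 0.35, 0.0], [0.35, 0.937, 0.0], [-0.0, 0.0, -1.0]]
contact_force: [0.8, 0.3, 0.4]
finger_gap: 0.0927
finger_force: 0.0
```

```bash
python3 -c "
from h import *
f,o=look('power_supply',0,None,[-.6,-.36,-.1]);x=o[0][0]
goto(x[0],x[1],.022,x[2]+np.pi/2)"
```

```text
power_supply 0.64 [254.0, 150.0, 308.0, 233.0] pose [ 0.4043 -0.3257 -0.3673] iou 0.98
t 32.0 az 0.01 then xyz cm [-0.08 -0.31 18.31] tilt [ 0.  0. -1.] q6 -1.99
```

Request:
carry_out([
  {"x": -0.08, "y": -0.25, "z": 4.5, "ax": 0, "ay": 0, "az": 0.01},
  {"x": 0, "y": 0, "z": 4.5, "ax": 0, "ay": 0, "az": 0},
  {"x": 0, "y": 0, "z": 4.3, "ax": 0, "ay": 0, "az": 0},
  {"x": 0, "y": 0, "z": 3.4, "ax": 0, "ay": 0, "az": 0},
  {"x": 0, "y": 0, "z": 1.6, "ax": 0, "ay": 0, "az": 0},
  {"x": 0, "y": 0, "z": 0, "ax": 0, "ay": 0, "az": 0},
  {"x": 0, "y": 0, "z": 0, "ax": 0, "ay": 0, "az": 0},
  {"x": 0, "y": 0, "z": 0, "ax": 0, "ay": 0, "az": 0},
])

```text
time: 33.0
eef_pos: [0.4049, -0.3269, 0.0239]
eef_rot: [[-0.933, 0.36, 0.002], [0.36, 0.933, -0.002], [-0.003, -0.001, -1.0]]
contact_force: [0.9, 0.1, -0.5]
finger_gap: 0.0928
finger_force: 0.0
```

Request:
carry_out([
  {"x": 0, "y": 0, "z": 0, "ax": 0, "ay": 0, "az": 0},
  {"x": 0, "y": 0, "z": 0, "ax": 0, "ay": 0, "az": 0},
  {"x": 0, "y": 0, "z": 0, "ax": 0, "ay": 0, "az": 0},
  {"x": 0, "y": 0, "z": 0, "ax": 0, "ay": 0, "az": 0},
  {"x": 0, "y": 0, "z": 0, "ax": 0, "ay": 0, "az": 0},
  {"x": 0, "y": 0, "z": 0, "ax": 0, "ay": 0, "az": 0},
  {"x": 0, "y": 0, "z": 0, "ax": 0, "ay": 0, "az": 0},
], jaw=0)

```text
time: 33.88
eef_pos: [0.4038, -0.3258, 0.0221]
eef_rot: [[-0.933, 0.36, -0.0], [0.36, 0.933, 0.0], [0.0, 0.0, -1.0]]
contact_force: [-0.4, 1.9, 1.8]
finger_gap: 0.0539
finger_force: 30.0
```

Request:
carry_out([
  {"x": 0, "y": 0, "z": -3, "ax": 0, "ay": 0, "az": 0},
  {"x": 0, "y": 0, "z": -5, "ax": 0, "ay": 0, "az": 0},
  {"x": 0, "y": 0, "z": -5, "ax": 0, "ay": 0, "az": 0},
  {"x": 0, "y": 0, "z": -5, "ax": 0, "ay": 0, "az": 0},
])

```text
time: 34.38
eef_pos: [0.4032, -0.3255, 0.2029]
eef_rot: [[-0.933, 0.361, -0.001], [0.361, 0.933, 0.001], [0.001, 0.0, -1.0]]
contact_force: [1.3, -1.3, -4.3]
finger_gap: 0.0534
finger_force: 30.0
```

```bash
python3 -c "
from h import *
goto(.5626,-.1238,.2,np.pi/2-.274)"
```

```text
t 34.38 az -0.095 then xyz cm [-9.89 23.73  0.29] tilt [-0.001  0.001 -1.   ] q6 -1.98
```

Request:
carry_out([
  {"x": 0, "y": 0, "z": 0, "ax": 0, "ay": 0, "az": -0.095},
  {"x": -1.66, "y": 3.95, "z": 0, "ax": 0, "ay": 0, "az": 0},
  {"x": -1.66, "y": 3.95, "z": 0, "ax": 0, "ay": 0, "az": 0},
  {"x": -1.66, "y": 3.95, "z": 0, "ax": 0, "ay": 0, "az": 0},
  {"x": -1.66, "y": 3.95, "z": 0, "ax": 0, "ay": 0, "az": 0},
  {"x": -1.66, "y": 3.95, "z": 0, "ax": 0, "ay": 0, "az": 0},
  {"x": -1.66, "y": 3.95, "z": 0, "ax": 0, "ay": 0, "az": 0},
  {"x": 0, "y": 0, "z": 2, "ax": 0, "ay": 0, "az": 0},
  {"x": 0, "y": 0, "z": 4, "ax": 0, "ay": 0, "az": 0},
  {"x": 0, "y": 0, "z": 4, "ax": 0, "ay": 0, "az": 0},
  {"x": 0, "y": 0, "z": 0, "ax": 0, "ay": 0, "az": 0},
  {"x": 0, "y": 0, "z": 0, "ax": 0, "ay": 0, "az": 0},
  {"x": 0, "y": 0, "z": 0, "ax": 0, "ay": 0, "az": 0},
  {"x": 0, "y": 0, "z": 0, "ax": 0, "ay": 0, "az": 0},
])

```text
time: 36.12
eef_pos: [0.5649, -0.1251, 0.104]
eef_rot: [[-0.963, 0.27, 0.003], [0.27, 0.963, -0.001], [-0.003, -0.0, -1.0]]
contact_force: [0.2, 0.1, -3.3]
finger_gap: 0.0535
finger_force: 30.0
```

```bash
python3 -c "
from h import *
goto(.5633,-.124,.0251,np.pi/2-.274)"
```

```text
t 36.12 az 0.0 then xyz cm [0.18 0.07 7.89] tilt [ 0.003 -0.001 -1.   ] q6 -1.6
```

Request:
carry_out([
  {"x": 0.08, "y": 0.03, "z": 2.5, "ax": 0, "ay": 0, "az": 0},
  {"x": 0, "y": 0, "z": 2.5, "ax": 0, "ay": 0, "az": 0},
  {"x": 0, "y": 0, "z": 1.5, "ax": 0, "ay": 0, "az": 0},
  {"x": 0, "y": 0, "z": 0.6, "ax": 0, "ay": 0, "az": 0},
  {"x": 0, "y": 0, "z": 0, "ax": 0, "ay": 0, "az": 0},
  {"x": 0, "y": 0, "z": 0, "ax": 0, "ay": 0, "az": 0},
  {"x": 0, "y": 0, "z": 0, "ax": 0, "ay": 0, "az": 0},
  {"x": 0, "y": 0, "z": 0, "ax": 0, "ay": 0, "az": 0},
  {"x": 0, "y": 0, "z": 0, "ax": 0, "ay": 0, "az": 0},
])

```text
time: 37.25
eef_pos: [0.5632, -0.1242, 0.0313]
eef_rot: [[-0.963, 0.27, 0.0], [0.27, 0.963, -0.0], [-0.0, -0.0, -1.0]]
contact_force: [-0.1, -0.1, -3.3]
finger_gap: 0.054
finger_force: 30.0
```

```bash
python3 -c "
from h import *
goto(.5633,-.124,.0251,np.pi/2-.274)"
```

```text
t 37.25 az 0.0 then xyz cm [-0.    0.02  0.62] tilt [ 0. -0. -1.] q6 -1.6
```

Request:
carry_out([
  {"x": 0, "y": 0.02, "z": 0.3, "ax": 0, "ay": 0, "az": 0},
  {"x": 0, "y": 0, "z": 0.2, "ax": 0, "ay": 0, "az": 0},
  {"x": 0, "y": 0, "z": 0.1, "ax": 0, "ay": 0, "az": 0},
  {"x": 0, "y": 0, "z": 0.03, "ax": 0, "ay": 0, "az": 0},
  {"x": 0, "y": 0, "z": 0, "ax": 0, "ay": 0, "az": 0},
  {"x": 0, "y": 0, "z": 0, "ax": 0, "ay": 0, "az": 0},
])

```text
time: 38.0
eef_pos: [0.5631, -0.1239, 0.0251]
eef_rot: [[-0.963, 0.27, -0.0], [0.27, 0.963, 0.0], [0.0, 0.0, -1.0]]
contact_force: [-5.0, 1.3, 4.2]
finger_gap: 0.054
finger_force: 30.0
```

Request:
carry_out([
  {"x": 0, "y": 0, "z": 0, "ax": 0, "ay": 0, "az": 0},
  {"x": 0, "y": 0, "z": 0, "ax": 0, "ay": 0, "az": 0},
  {"x": 0, "y": 0, "z": 0, "ax": 0, "ay": 0, "az": 0},
  {"x": 0, "y": 0, "z": 0, "ax": 0, "ay": 0, "az": 0},
], jaw=0.72)

```text
time: 38.5
eef_pos: [0.5633, -0.124, 0.0249]
eef_rot: [[-0.963, 0.27, 0.0], [0.27, 0.963, -0.0], [-0.0, -0.0, -1.0]]
contact_force: [-0.0, -0.4, -0.6]
finger_gap: 0.0668
finger_force: 0.0
```

Request:
carry_out([
  {"x": 0, "y": 0, "z": -2, "ax": 0, "ay": 0, "az": 0},
  {"x": 0, "y": 0, "z": -4, "ax": 0, "ay": 0, "az": 0},
  {"x": 0, "y": 0, "z": -4, "ax": 0, "ay": 0, "az": 0},
  {"x": -2, "y": 2, "z": -4, "ax": 0, "ay": 0, "az": 0},
  {"x": -3, "y": 2, "z": -4, "ax": 0, "ay": 0, "az": 0},
  {"x": -3, "y": 1, "z": -2, "ax": 0, "ay": 0, "az": 0},
  {"x": 0, "y": 0, "z": 0, "ax": 0, "ay": 0, "az": 0},
  {"x": 0, "y": 0, "z": 0, "ax": 0, "ay": 0, "az": 0},
  {"x": 0, "y": 0, "z": 0, "ax": 0, "ay": 0, "az": 0},
])

```text
time: 39.62
eef_pos: [0.6524, -0.0975, 0.2239]
eef_rot: [[-0.963, 0.271, -0.002], [0.271, 0.963, 0.0], [0.002, -0.0, -1.0]]
contact_force: [0.2, 0.3, 0.4]
finger_gap: 0.067
finger_force: 0.0
```

```bash
python3 -c "
from h import *
S['terminal_strip']=[(70,50,0,20),(70,20,0,43)]
f,o=look('power_supply',.003,None,[-.27]); save(f,'w8.png')
R=lambda p:np.array([[.963,-.27],[.27,.963]])@p[:2]
P={n:look(n,.003,None,[-.27],.4)[1] for n in ('terminal_strip','rotary_switch','breaker')}; P['relay']=look('relay',.037,None,[-.27],.4)[1]; P['psu']=o
for n in P:
  for x,i in P[n]: print(n,R(x).round(4),x[2].round(3))
print(sensors.get_obs()['contact_force'])"
```

```text
power_supply 0.86 [203.0, 70.0, 265.0, 153.0] pose [ 0.5631 -0.1245 -0.2771] iou 0.979
terminal_strip 0.96 [203.0, 0.0, 263.0, 53.0] pose [ 0.472  -0.0986 -0.2786] iou 0.978
rotary_switch 0.76 [380.0, 0.0, 446.0, 50.0] pose [ 0.5205  0.075  -0.2711] iou 0.98
breaker 0.57 [305.0, 0.0, 348.0, 47.0] pose [ 0.4959 -0.0117 -0.3094] iou 0.976
relay 0.85 [25.0, 87.0, 85.0, 124.0] pose [ 0.5162 -0.2836 -0.1923] iou 0.835
relay 0.57 [204.0, 0.0, 263.0, 50.0] pose [ 0.4923 -0.104  -0.2738] iou 0.613
terminal_strip [0.4811 0.0325] -0.279
rotary_switch [0.4809 0.2128] -0.271
breaker [0.4807 0.1227] -0.309
relay [ 0.5736 -0.1337] -0.192
relay [0.5022 0.0328] -0.274
psu [0.5759 0.0322] -0.277
[-0.22681849 -0.63516581  0.75764216]
```

View pics/w8.png

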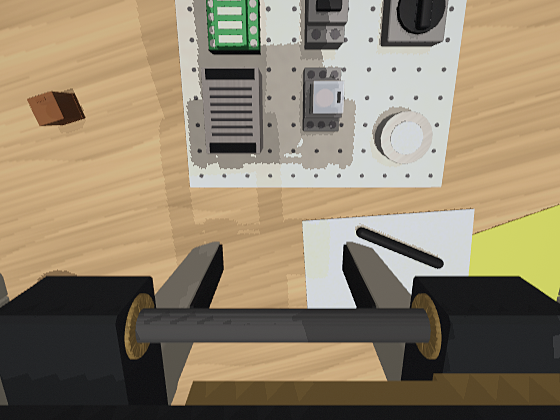

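The power supply at (233,112) is 94.8 mm behind the strip and within 0.5 mm sideways. The relay stands on the socket at (325,95), the tin is still in place, and the gripper is clear of everything.

```bash
python3 -c "
from h import *
print(ctrl.job_done())"
```

```text
the job is handed in; nothing more can be done
None
```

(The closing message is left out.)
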